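Send the short nipple down the rocker chute

TASK

Set the short flanged steel nipple upright on the tray of the rocker chute, on the half between the pivot and the catch bin: lower it gently and let go, so that its own weight, not the robot, tips the tray and slides it down into the bin. It must end up lying or standing in the bin with the empty tray swung back level. Leave the tall nipple standing where it is.

Things in the scene. Friction and masses are not known exactly. Their poses are not given: they have to be found in the camera images.
- nipple: The SHORT flanged steel nipple to send down the chute: 40 mm tube with an equal round flange, 60 mm in diameter, 8 mm thick, at each end; 55 mm tall, about 0.45 kg, standing loose on the table. Origin: centre of its underside, z up. Round, so yaw is free; grip it from above across the top flange (47 to 55 mm above the origin).
- tall_nipple: The TALL flanged nipple, a bystander: same steel, 60 mm flanges and 40 mm tube, but 95 mm tall, standing loose at least 100 mm (centre to centre) from the short one. Origin: centre of its underside. Other steel parts (a flat 70 mm disc flange among them) lie about too.
- station: Fixed rocker chute. Origin on the table under the axle; x level from axle to catch bin, y across, z up. Load spot: x 50, y 0, z 96 mm; 20 mm off still tips. Level tray: x -105 to 115, y -47 to 47, slick floor z 96, side walls to z 106, open at the bin end. Axle cheeks at x 0, y +-58, to z 100. Bin: x 112 to 300, y -62 to 62, floor z 30, walls to z 90, open above. Highest point z 113 mm.
- rocker (a joint): Tray angle about its axle, rad: 0 = level, held on a rest by a counterweight (0.08 N m); 0.42 = fully tipped, bin end down. Lightly damped: it tips within a second under the nipple, which slides off (floor friction about 0.15), and then swings back to 0 by itself.
Things that resemble listed ones, but are neither listed nor needed, are in the scene too. What is shaped like the nipple but turquoise is not meant.

How it is judged (in metres and radians):
On the way, in this order (a step that is already met when the one before it is completed fails the run):
1. the short nipple is lowered, upright and still held, to within 15 mm of the tray floor on the bin side of the pivot (contact force between the fingers and nipple above 1 N and x of nipple in the frame of station between 0.015 and 0.1 m and y of nipple in the frame of station between -0.03 and 0.03 m and z of nipple in the frame of station between 0.05 and 0.111 m and angle between nipple's own z axis and vertical below 0.3 rad), for 0.1 s.
2. let go and with the robot off the station, the short nipple tips the tray by more than 0.25 rad by its own weight (value of joint rocker above 0.25 rad and contact force between the fingers and nipple below 0.1 N and contact force between each of the fingers, the arm and station below 0.1 N and contact force between nipple and station above 0.3 N and x of nipple in the frame of station below 0.16 m), for 0.05 s.
At the end, for the whole second after the job is handed in: The short nipple rests, upright or fallen over, inside the walls of the catch bin, still to within 0.03 m/s, the empty tray has swung back to within 0.06 rad of level, and the tall nipple stands within 30 mm of where it began (x of nipple in the frame of station between 0.112 and 0.302 m and y of nipple in the frame of station between -0.064 and 0.064 m and z of nipple in the frame of station between 0.02 and 0.095 m and linear speed of nipple below 0.03 m/s and value of joint rocker below 0.06 rad and distance of tall_nipple from where it was at the start of the episode below 0.03 m); the robot touches nothing.
It fails at once if the tall nipple is shifted by more than 30 mm or tipped (distance of tall_nipple from where it was at the start of the episode above 0.03 m or angle between tall_nipple's own z axis and vertical above 0.3 rad).
It also fails if it takes over 35 s, if anything falls off the work surface, if the arm or the gripper's body presses on something with over 40 N, if the wrist force passes 120 N, or if a joint passes its speed limit or range.

ROBOT

A 6-joint arm with a two-finger parallel gripper is mounted at the origin on the work surface. World frame = base frame: x ahead of the robot, y to its left, z up, the work surface at z = 0. Lengths are in mm, angles in degrees, forces in N, time in s.
With the tool pointing down it reaches from about 250 to 850 mm from the base axis. Payload 12.5 kg.
Tool frame: the origin (TCP) lies at the very end of the fingers, on their centre line; the grasp point (between the pads) lies behind it (arm.pinch_z is the z of the grasp point in the tool frame, in mm); z points along the fingers, y is the line along which they close (so a half turn about z gives the same grasp; the last joint's range is limited). The gripper opens to 93 mm and grips with 3 to 60 N. Pads are 15 mm wide; open, the fingers measure 128 mm over their backs; the gripper's body (75 mm by 188 mm) begins 65 mm behind the grasp point.
Start: joints at [-78.358, 20.094, 94.641, -0, 65.266, -4.847], TCP at [156.134, -527.358, 195.633] pointing down, gripper open.
Joint ranges: [-157.81, 157.81], [-45, 120.19], [0.68, 151.7], [-89.99, 269.99], [4.06, 180], [-164.3, 164.3]. Speed limits (degrees/s): [127.2, 127.2, 159.86, 180, 180, 180].

INTERFACE

Orientations are given as [roll, pitch, yaw] about the fixed x, y, z axes, in that order (R = Rz(yaw) Ry(pitch) Rx(roll)).
In Python, from workcell import state, viewer, ticket, arm gives the robot as it stands.
- The arm moves only by the tool carry_out, never from a script. Its argument "increments" is a list of rows, each an object of numbers: "tx", "ty", "tz": the shift along the world's x, y, z in m; "yaw": the turn about the world's z in degrees. In form: [{"tx": .., "ty": .., "tz": .., "yaw": ..}, ...]. A call has exactly 10 rows; each row is the pose to reach, as a shift and turn from the pose commanded when the call began; what a row does not reach only later rows make up. A row lasts 1/10 s, in which the tool goes at most 50 mm and 8.59 degrees, less where a joint would pass 70% of its speed; a pose out of reach is approached as far as the arm can. A call with a gripper value outside its range is refused whole. "claw" is the opening in per cent of the stroke, from 0 (shut) to 100 (fully open), set as the call begins (left out, the last holds). The fingers move at their own pace and stop on an object; "force" is the grip in N (left out, the last holds). Time passes only in rows, so rows that repeat a pose let the fingers close, or fill a call up. It gives the time, the measured TCP pose, the force, the opening and the grip force at its end, in the units of the state.
- state(): the state, without advancing time (a new reading comes with each control period).
- viewer.grab_frame(name): name is "scene" or "top"; returns a dict with "color" (384x512x3 uint8, red, green, blue), "fx", "fy", "cx", "cy" (pixels), "k1" (the pictures are not rectified: a ray, as slopes to the right and down, at radius r is drawn at 1 + k1 r^2 times it, then the intrinsics apply), "origin" and "rotation" of the camera in the world. Camera axes: x right, y down, z forward; pixel columns grow to the right and rows downward; lengths in mm; the calibration is good to about 2 mm. A picture is of the moment at which its call begins. There is no depth.
- ticket.sign_off(): hands the job in; it is judged then, once.
The state is a dict: "time_s": time; "joint_pos": joint angles; "qd": joint speeds; "tau": joint torques, N m; "ee_pos": TCP position; "tcp_rot": TCP orientation; "contact_force": force on the tool from outside, world axes, zero at the start; "moment": the same for the moment, N m; "width": opening from 0.0 (shut) to 1.0 (fully open); "gripper_force": force on a finger pad.
Only numpy, scipy, OpenCV 4.12 (cv2) and the standard library are available. Lean on these libraries where they do the work, as an engineer would, in place of code of your own. Each camera call takes 0.05 s, during which the arm holds its last target. There are 200 camera calls.

## Working session

There is one attempt and no reset: what is moved stays moved. The work goes in short steps, Python scripts to look and compute and a tool call to move; the robot and the scene stay as the last step left them, time stands still between calls to the robot, and variables do not carry over. Pictures are saved under pics/ and viewed, at most 10 in all, crops included, and the job is handed in when it is done.

Besides the shell and the picture viewer there is one more tool, called after "Request:" as a command line: name --argument value ..., lists and objects as JSON in quotes. carry_out: Moves the arm, as the interface text tells. Its arguments: {"type":"object","properties":{"increments":{"type":"array","items":{"type":"object","properties":{"tx":{"type":"number"},"ty":{"type":"number"},"tz":{"type":"number"},"yaw":{"type":"number"}}}},"claw":{"type":"number"},"force":{"type":"number"}},"required":["increments"]}

```bash
mkdir -p pics; cat > h.py <<'E'
import numpy as np, cv2, pickle
def grab(n,tag):
    from workcell import viewer
    f=viewer.grab_frame(n); pickle.dump(f,open(f'pics/{tag}.pkl','wb'))
    cv2.imwrite(f'pics/{tag}.png',f['color'][:,:,::-1]); return f
def load(tag): return pickle.load(open(f'pics/{tag}.pkl','rb'))
def K(f): return np.array([[f['fx'],0,f['cx']],[0,f['fy'],f['cy']],[0,0,1.]])
def pt(f,u,v,z):
    d=np.array([f['k1'],0,0,0,0.])
    p=cv2.undistortPoints(np.array([[[u,v]]],float),K(f),d)[0,0]
    r=np.array(f['rotation'])@[p[0],p[1],1]; o=np.array(f['origin'])
    return o+r*(z-o[2])/r[2]
def proj(f,P):
    R=np.array(f['rotation']); q=(np.atleast_2d(P)-np.array(f['origin']))@R
    return cv2.projectPoints(q,np.zeros(3),np.zeros(3),K(f),np.array([f['k1'],0,0,0,0.]))[0][:,0]
E
python3 - <<'E'
from h import *
from workcell import arm,state
for n in('scene','top'):
    f=grab(n,n+'0'); print(n,f['fx'],f['cx'],f['cy'],f['k1'],f['origin'],np.round(f['rotation'],3).tolist())
a=[cv2.resize(cv2.imread(f'pics/{n}0.png'),(800,600),interpolation=cv2.INTER_CUBIC) for n in('scene','top')]
for n,i in zip('st',a): cv2.imwrite(f'pics/{n}big.png',i)
print(arm.pinch_z, state())
E
```

```text
scene 388.9304975414208 255.661149112292 187.80304186753898 0.031022780378381895 [ 954.20452294 -553.17490151  673.19590539] [-132.264, 0.477, 46.972]
top 386.0239648647429 256.7762527255878 188.76093828349764 -0.08263123924861078 [ 333.4297276  -137.10207875  738.6420975 ] [-167.1, 0.154, -84.355]
-18.8 {'time_s': 0.1, 'joint_pos': array([-7.83584895e+01,  2.01198224e+01,  9.46713980e+01,  3.01106827e-04,
        6.52663900e+01, -4.84828076e+00]), 'qd': array([ 0.01174611, -0.03851687, -0.16778947,  0.08340573,  0.02579129,
        0.10454394]), 'tau': array([ 4.14155293e-04, -4.98026776e+01, -2.85703772e+01,  7.00041885e-02,
        2.39244488e-02, -2.25784379e-05]), 'ee_pos': array([ 156.06564333, -527.05839666,  195.18143585]), 'tcp_rot': array([-1.79942619e+02, -5.14146865e-03,  1.64896626e+01]), 'contact_force': array([ 0.31681452,  0.17431725, -0.1576261 ]), 'moment': array([-0.01976581,  0.00647967, -0.01565476]), 'gripper_force': 0.0, 'width': 0.9976540277959465}
```

View pics/tbig.png

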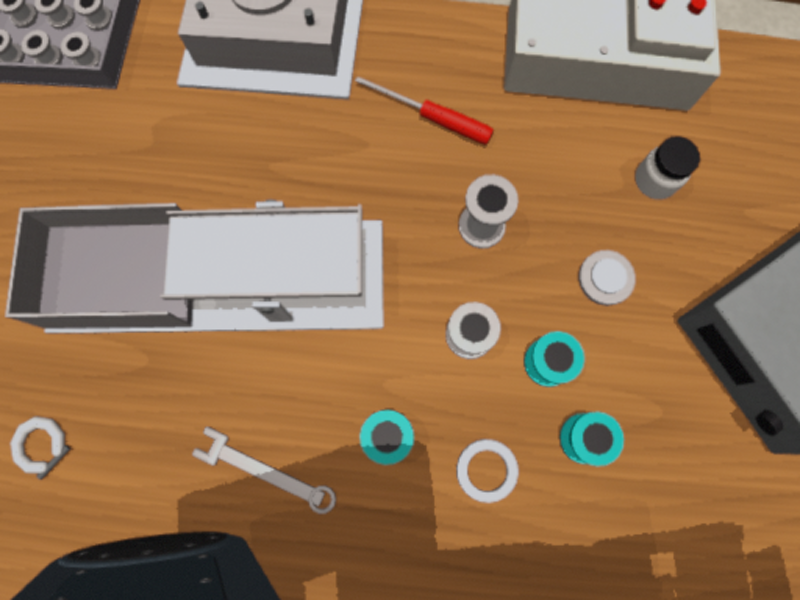

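View pics/sbig.png

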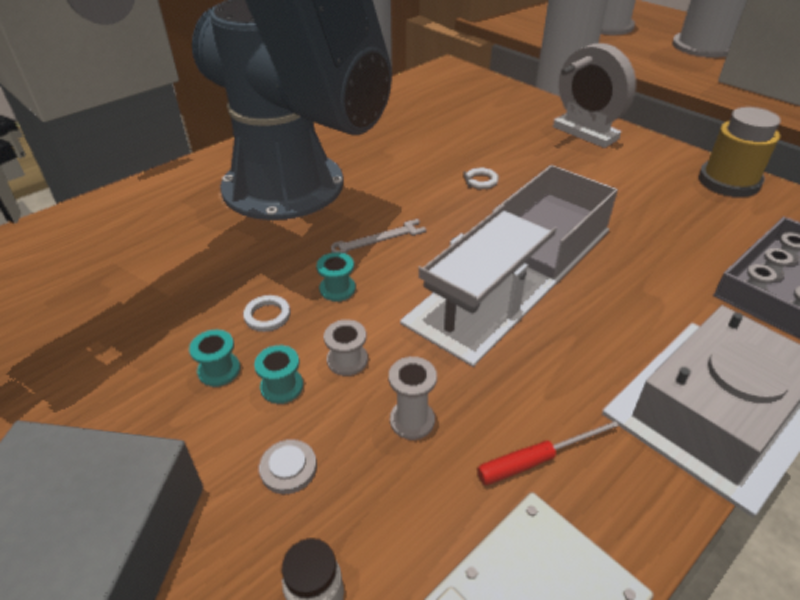

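The top view shows the short nipple's top flange at about (474,327) in the 800x600 picture and the tall one at (491,199). The tray spans (165,211)–(361,295) and the bin is to its left, out to x≈8–22. The scene view confirms that both nipples are grey and upright.

```bash
cat >> h.py <<'E'
from scipy.spatial.transform import Rotation
_load=load
def load(tag):
    f=_load(tag); f['rotation']=Rotation.from_euler('xyz',f['rotation'],degrees=True).as_matrix(); return f
E
python3 - <<'E'
from h import *
t=load('top0'); s=load('scene0'); k=1.5625
def P(f,u,v,z): return np.round(pt(f,(u+.5)/k-.5,(v+.5)/k-.5,z)[:2],1)
print('short',P(t,474,327,55),P(s,345,334,55)); print('edges',P(t,448,327,55),P(t,500,327,55))
print('tall',P(t,491,199,95),P(s,413,375,95))
print('tray106',[P(t,*p,106) for p in((167,211),(360,207),(361,295),(163,297))])
print('bin90',[P(t,*p,90) for p in((22,210),(8,316),(188,326))])
print('scene tray106',[P(s,*p,106) for p in((424,270),(466,298),(554,236),(501,213))])
print('scene bin90',[P(s,*p,90) for p in((615,187),(553,170))])
E
```

```text
short [ 459.9 -206.5] [ 461.9 -206.4]
edges [ 457.  -176.8] [ 462.8 -236.4]
tall [ 602.  -211.4] [ 605.9 -212.3]
tray106 [array([548.7, 152.1]), array([573.4, -65.1]), array([473.4, -77.7]), array([450. , 137.6])]
bin90 [array([540.4, 338.1]), array([413.1, 323.2]), array([423.4, 110.3])]
scene tray106 [array([481.6, -70.4]), array([563.9, -70.7]), array([561.8, 131.7]), array([465.6, 120.7])]
scene bin90 [array([538.3, 343.4]), array([429.1, 312.8])]
```

Request:
carry_out --increments '[{"tx":0.03,"ty":0.032,"tz":0,"yaw":8},{"tx":0.06,"ty":0.064,"tz":0,"yaw":16},{"tx":0.09,"ty":0.096,"tz":0,"yaw":24},{"tx":0.12,"ty":0.128,"tz":0,"yaw":32},{"tx":0.15,"ty":0.16,"tz":0,"yaw":40},{"tx":0.18,"ty":0.192,"tz":0,"yaw":48},{"tx":0.21,"ty":0.224,"tz":0,"yaw":56},{"tx":0.24,"ty":0.256,"tz":0,"yaw":64},{"tx":0.275,"ty":0.29,"tz":0,"yaw":72},{"tx":0.305,"ty":0.321,"tz":0,"yaw":80}]' --claw 100 --force 25

```text
time_s: 1.1
ee_pos: [462.3, -204.5, 195.6]
tcp_rot: [-180.0, -0.0, 96.8]
contact_force: [-0.0, -0.5, -0.3]
width: 1.0
gripper_force: 0.0
```

Request:
carry_out --increments '[{"tz":0},{"tz":-0.02},{"tz":-0.045},{"tz":-0.07},{"tz":-0.09},{"tz":-0.1},{"tz":-0.1},{"tz":-0.1},{"tz":-0.1},{"tz":-0.1}]'

```text
invalid input
```

```bash
python3 - <<'E'
from h import *
for n in('scene','top'): grab(n,n+'1')
a=[cv2.imread(f'pics/{n}1.png') for n in('scene','top')]
cv2.imwrite('pics/c1.png',np.hstack([cv2.resize(a[0][150:350,120:320],(400,400)),cv2.resize(a[1][60:260,200:400],(400,400))]))
from workcell import state; print(state()['ee_pos'],state()['tcp_rot'])
E
```

```text
[ 463.41687554 -203.16003819  195.34839014] [ 1.79983226e+02 -3.93949891e-02  9.69866831e+01]
```

View pics/c1.png

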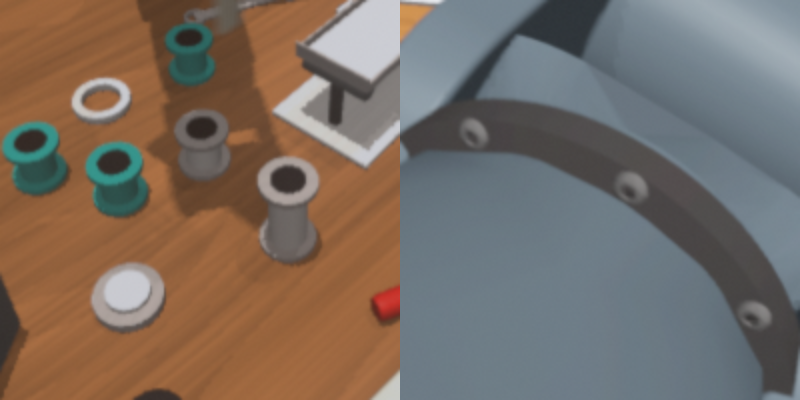

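The move was refused because every row needs all four keys. The crop shows the nipple untouched at (200,130), with the arm above it.

Request:
carry_out --increments '[{"tx":0,"ty":0,"tz":0,"yaw":0},{"tx":0,"ty":0,"tz":-0.02,"yaw":0},{"tx":0,"ty":0,"tz":-0.045,"yaw":0},{"tx":0,"ty":0,"tz":-0.07,"yaw":0},{"tx":0,"ty":0,"tz":-0.09,"yaw":0},{"tx":0,"ty":0,"tz":-0.1,"yaw":0},{"tx":0,"ty":0,"tz":-0.1,"yaw":0},{"tx":0,"ty":0,"tz":-0.1,"yaw":0},{"tx":0,"ty":0,"tz":-0.1,"yaw":0},{"tx":0,"ty":0,"tz":-0.1,"yaw":0}]'

```text
time_s: 2.2
ee_pos: [461.5, -206.7, 96.4]
tcp_rot: [179.9, 0.0, 96.5]
contact_force: [-0.6, 0.9, -0.1]
width: 1.002
gripper_force: 0.0
```

```bash
python3 - <<'E'
from h import *
grab('scene','scene2')
a=cv2.imread('pics/scene2.png')
cv2.imwrite('pics/c2.png',cv2.resize(a[130:330,120:320],(600,600),interpolation=cv2.INTER_CUBIC))
from workcell import state; print(state()['ee_pos'],state()['tcp_rot'])
E
```

```text
[ 461.44612168 -206.56226969   96.30873443] [1.79944861e+02 3.98837165e-02 9.64847100e+01]
```

View pics/c2.png

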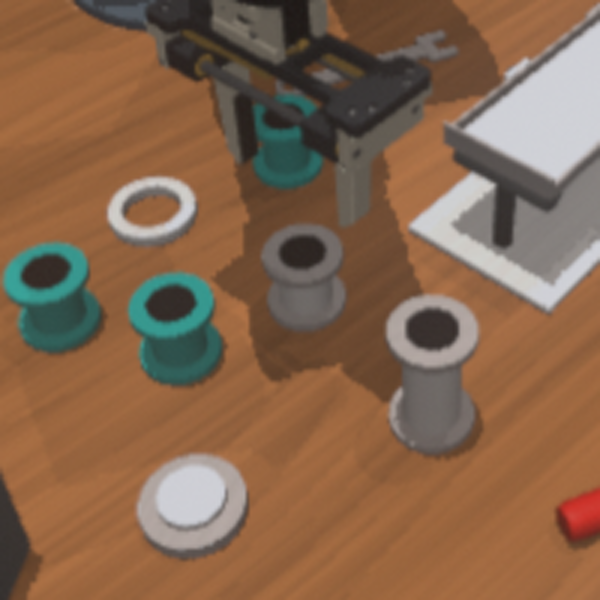

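Clear view: the fingers are over the short nipple, whose flange sits at (302,255), one to each side. Nothing else is in the way, so I'll descend and grip.

Request:
carry_out --increments '[{"tx":0,"ty":0,"tz":-0.015,"yaw":0},{"tx":0,"ty":0,"tz":-0.03,"yaw":0},{"tx":0,"ty":0,"tz":-0.045,"yaw":0},{"tx":0,"ty":0,"tz":-0.055,"yaw":0},{"tx":0,"ty":0,"tz":-0.063,"yaw":0},{"tx":0,"ty":0,"tz":-0.063,"yaw":0},{"tx":0,"ty":0,"tz":-0.063,"yaw":0},{"tx":0,"ty":0,"tz":-0.063,"yaw":0},{"tx":0,"ty":0,"tz":-0.063,"yaw":0},{"tx":0,"ty":0,"tz":-0.063,"yaw":0}]'

```text
time_s: 3.25
ee_pos: [461.3, -206.5, 33.0]
tcp_rot: [180.0, 0.0, 96.5]
contact_force: [-0.6, -0.4, -1.6]
width: 0.998
gripper_force: 0.0
```

Request:
carry_out --increments '[{"tx":0,"ty":0,"tz":0,"yaw":0},{"tx":0,"ty":0,"tz":0,"yaw":0},{"tx":0,"ty":0,"tz":0,"yaw":0},{"tx":0,"ty":0,"tz":0,"yaw":0},{"tx":0,"ty":0,"tz":0,"yaw":0},{"tx":0,"ty":0,"tz":0,"yaw":0},{"tx":0,"ty":0,"tz":0,"yaw":0},{"tx":0,"ty":0,"tz":0,"yaw":0},{"tx":0,"ty":0,"tz":0,"yaw":0},{"tx":0,"ty":0,"tz":0,"yaw":0}]' --claw 50 --force 25

```text
time_s: 4.25
ee_pos: [461.2, -206.4, 32.6]
tcp_rot: [180.0, 0.0, 96.5]
contact_force: [-0.1, -0.2, -0.2]
width: 0.498
gripper_force: 0.0
```

The fingers closed to 46 mm with no force, so I'll look.

```bash
python3 - <<'E'
from h import *
grab('scene','scene3')
a=cv2.imread('pics/scene3.png')
cv2.imwrite('pics/c3.png',cv2.resize(a[130:330,120:320],(600,600),interpolation=cv2.INTER_CUBIC))
f=load('scene3')
print(proj(f,[[461,-206,55],[461,-206,0],[604,-212,95],[461,-206.5,33]]))
E
```

```text
[[220.48426059 213.27302572]
 [222.12939117 229.916933  ]
 [263.56865758 239.17129567]
 [220.98647167 220.21120791]]
```

View pics/c3.png

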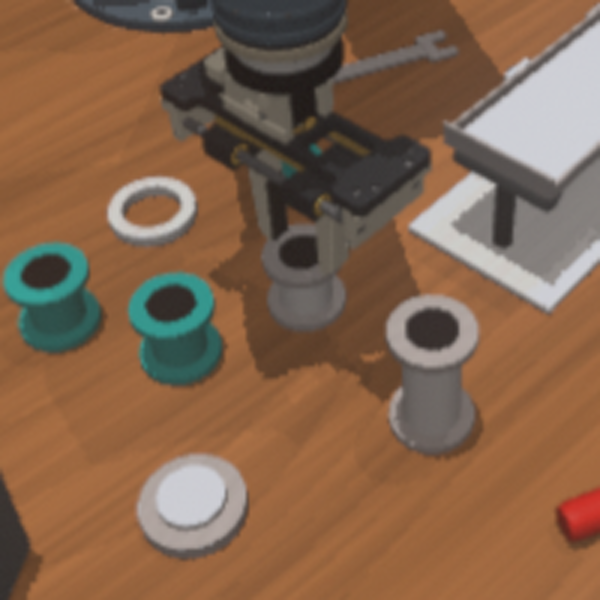

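```bash
python3 - <<'E'
from h import *
f=load('scene3')
c=lambda P:np.round((proj(f,P)-[120,130])*3).tolist()
d=np.array([.994,.113,0])
for T,h in(([461.4,-206.6,96.3],46.5),([461.2,-206.4,32.6],23.)):
    T=np.array(T); print([c([T+s*d*(h+o)]) for s in(-1,1) for o in(0,17)])
from workcell import arm,state; s=state(); print(s['joint_pos'],s['width'],s['ee_pos']); print([a for a in dir(arm) if a[0]!='_'])
# candidate TCP from c2 tips midpoint
u,v=np.array([297,195])/3+[120,130]
for z in(96,110,120,130,140): print(z,pt(f,u,v,z))
E
```

```text
[[[252.0, 182.0]], [[236.0, 172.0]], [[345.0, 240.0]], [[363.0, 252.0]]]
[[[281.0, 257.0]], [[266.0, 246.0]], [[326.0, 286.0]], [[343.0, 297.0]]]
[-2.93898019e+01  2.92275996e+01  1.08377912e+02 -2.06704740e-03
  4.23915240e+01 -3.58802164e+01] 0.5015746765356172 [ 461.14619464 -206.37433015   32.63800092]
['PlanningError', 'pinch_z']
96 [ 448.86570402 -196.60193647   96.        ]
110 [ 461.12279628 -205.25068374  110.        ]
120 [ 469.87786218 -211.42836036  120.        ]
130 [ 478.63292808 -217.60603698  130.        ]
140 [ 487.38799398 -223.7837136   140.        ]
```

The right fingertip shows at about (333,276) against a predicted 286–297, so the real tips look higher than the reported TCP. I'll check this at higher zoom with predicted tip marks overlaid.

```bash
python3 - <<'E'
from h import *
out=[]
d=np.array([.994,.113,0]); w=np.array([-.113,.994,0])
for tag,T,h,(x0,y0) in(('scene2',[461.4,-206.6,96.3],46.5,(185,150)),('scene3',[461.2,-206.4,32.6],23.3,(185,180))):
    f=load(tag); n=66;k=6
    a=cv2.resize(cv2.imread(f'pics/{tag}.png')[y0:y0+n,x0:x0+n],(n*k,n*k),interpolation=cv2.INTER_CUBIC)
    for dz,col in((0,(0,0,255)),(12,(0,255,255)),(24,(0,255,0))):
        for s in(-1,1):
            q=[np.array(T)+[0,0,dz]+s*d*(h+o)+w*b for o,b in((0,-7.5),(0,7.5),(17,7.5),(17,-7.5))]
            p=((proj(f,q)-[x0,y0]+.5)*k).astype(np.int32); cv2.polylines(a,[p],True,col,1)
    out.append(a)
cv2.imwrite('pics/c4.png',np.hstack(out))
E
```

```text
(no output)
```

View pics/c4.png

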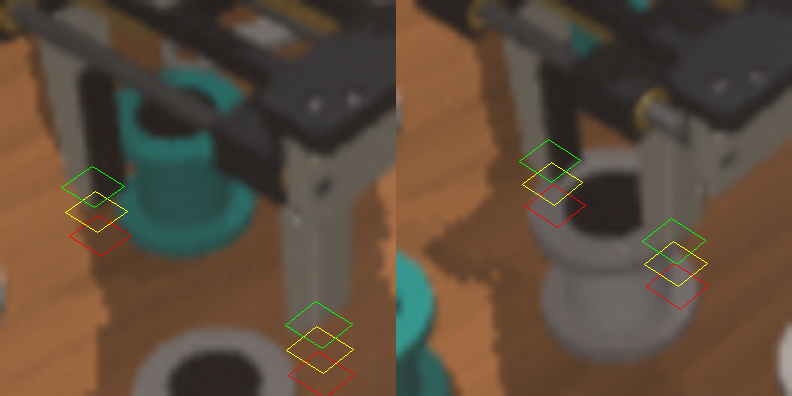

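The tips sit near the green marks, about 25 mm above the reported TCP and hence just above the flange. I'll open, go 25 mm lower, and grip again. The lift after that will be relative to this grip, so the offset cancels out.

Request:
carry_out --increments '[{"tx":0,"ty":0,"tz":0,"yaw":0},{"tx":0,"ty":0,"tz":0,"yaw":0},{"tx":0,"ty":0,"tz":0,"yaw":0},{"tx":0,"ty":0,"tz":0,"yaw":0},{"tx":0,"ty":0,"tz":0,"yaw":0},{"tx":0,"ty":0,"tz":-0.005,"yaw":0},{"tx":0,"ty":0,"tz":-0.01,"yaw":0},{"tx":0,"ty":0,"tz":-0.015,"yaw":0},{"tx":0,"ty":0,"tz":-0.02,"yaw":0},{"tx":0,"ty":0,"tz":-0.025,"yaw":0}]' --claw 100

```text
time_s: 5.3
ee_pos: [461.1, -206.3, 7.1]
tcp_rot: [-180.0, -0.0, 96.5]
contact_force: [-0.0, -0.1, -0.4]
width: 1.001
gripper_force: 0.0
```

Request:
carry_out --increments '[{"tx":0,"ty":0,"tz":0,"yaw":0},{"tx":0,"ty":0,"tz":0,"yaw":0},{"tx":0,"ty":0,"tz":0,"yaw":0},{"tx":0,"ty":0,"tz":0,"yaw":0},{"tx":0,"ty":0,"tz":0,"yaw":0},{"tx":0,"ty":0,"tz":0,"yaw":0},{"tx":0,"ty":0,"tz":0,"yaw":0},{"tx":0,"ty":0,"tz":0,"yaw":0},{"tx":0,"ty":0,"tz":0,"yaw":0},{"tx":0,"ty":0,"tz":0,"yaw":0}]' --claw 50 --force 25

```text
time_s: 6.3
ee_pos: [461.2, -206.4, 7.8]
tcp_rot: [180.0, 0.0, 96.5]
contact_force: [-2.0, -0.3, 4.9]
width: 0.636
gripper_force: 25.0
```

Gripped: 59 mm opening at 25 N. Lift.

Request:
carry_out --increments '[{"tx":0,"ty":0,"tz":0.01,"yaw":0},{"tx":0,"ty":0,"tz":0.03,"yaw":0},{"tx":0,"ty":0,"tz":0.05,"yaw":0},{"tx":0,"ty":0,"tz":0.07,"yaw":0},{"tx":0,"ty":0,"tz":0.09,"yaw":0},{"tx":0,"ty":0,"tz":0.11,"yaw":0},{"tx":0,"ty":0,"tz":0.13,"yaw":0},{"tx":0,"ty":0,"tz":0.145,"yaw":0},{"tx":0,"ty":0,"tz":0.15,"yaw":0},{"tx":0,"ty":0,"tz":0.15,"yaw":0}]'

```text
time_s: 7.3
ee_pos: [461.1, -206.3, 157.9]
tcp_rot: [180.0, 0.0, 96.5]
contact_force: [0.2, -0.5, -5.4]
width: 0.639
gripper_force: 25.0
```

Request:
carry_out --increments '[{"tx":0.004,"ty":0.025,"tz":0,"yaw":0},{"tx":0.009,"ty":0.06,"tz":0,"yaw":0},{"tx":0.015,"ty":0.1,"tz":0,"yaw":0},{"tx":0.022,"ty":0.14,"tz":0,"yaw":0},{"tx":0.028,"ty":0.18,"tz":0,"yaw":0},{"tx":0.034,"ty":0.22,"tz":0,"yaw":0},{"tx":0.04,"ty":0.255,"tz":0,"yaw":0},{"tx":0.043,"ty":0.275,"tz":0,"yaw":0},{"tx":0.045,"ty":0.288,"tz":0,"yaw":0},{"tx":0.045,"ty":0.288,"tz":0,"yaw":0}]'

```text
time_s: 8.3
ee_pos: [505.8, 82.6, 156.8]
tcp_rot: [-179.9, -0.0, 96.6]
contact_force: [0.4, -0.3, -6.1]
width: 0.634
gripper_force: 25.0
```

Request:
carry_out --increments '[{"tx":0,"ty":0,"tz":0,"yaw":0},{"tx":0,"ty":0,"tz":0,"yaw":0},{"tx":0,"ty":0,"tz":-0.005,"yaw":0},{"tx":0,"ty":0,"tz":-0.01,"yaw":0},{"tx":0,"ty":0,"tz":-0.015,"yaw":0},{"tx":0,"ty":0,"tz":-0.02,"yaw":0},{"tx":0,"ty":0,"tz":-0.025,"yaw":0},{"tx":0,"ty":0,"tz":-0.03,"yaw":0},{"tx":0,"ty":0,"tz":-0.03,"yaw":0},{"tx":0,"ty":0,"tz":-0.03,"yaw":0}]'

```text
time_s: 9.3
ee_pos: [506.2, 81.7, 127.6]
tcp_rot: [-180.0, -0.0, 96.5]
contact_force: [0.2, 0.1, -4.9]
width: 0.634
gripper_force: 25.0
```

```bash
python3 - <<'E'
from h import *
grab('scene','scene5')
f=load('scene5'); x0,y0,k=240,80,4
a=cv2.resize(cv2.imread('pics/scene5.png')[y0:y0+150,x0:x0+170],None,fx=k,fy=k,interpolation=cv2.INTER_CUBIC)
o=np.array([511.9,31.7,0]); X=np.array([-.112,.994,0]); Y=np.array([-.994,-.112,0])
def poly(c,col,z):
    p=((proj(f,[o+x*X+y*Y+[0,0,z] for x,y in c])-[x0,y0]+.5)*k).astype(np.int32); cv2.polylines(a,[p],True,col,1)
poly([(-105,-47),(-105,47),(115,47),(115,-47)],(0,0,255),106)
poly([(112,-62),(112,62),(300,62),(300,-62)],(0,255,255),90)
t=np.linspace(0,6.28,30)
for z in(121,176): poly([(50+30*np.cos(i),30*np.sin(i)) for i in t],(0,255,0),z)
cv2.imwrite('pics/c5.png',a)
E
```

```text
(no output)
```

View pics/c5.png

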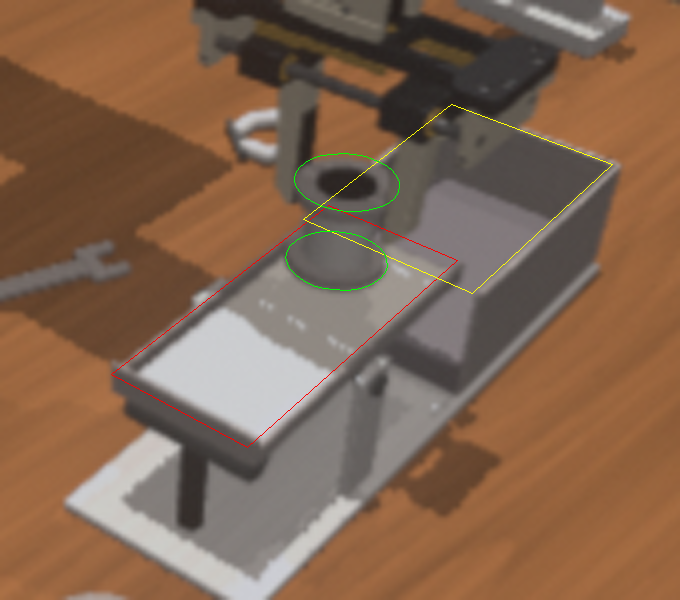

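Held upright, and the nipple matches the predicted circles, with its flange at (347,182) over the bin half. The overlay fits the tray and bin. Lower to about 2 mm above the floor.

Request:
carry_out --increments '[{"tx":0,"ty":0,"tz":-0.004,"yaw":0},{"tx":0,"ty":0,"tz":-0.008,"yaw":0},{"tx":0,"ty":0,"tz":-0.012,"yaw":0},{"tx":0,"ty":0,"tz":-0.016,"yaw":0},{"tx":0,"ty":0,"tz":-0.019,"yaw":0},{"tx":0,"ty":0,"tz":-0.021,"yaw":0},{"tx":0,"ty":0,"tz":-0.022,"yaw":0},{"tx":0,"ty":0,"tz":-0.022,"yaw":0},{"tx":0,"ty":0,"tz":-0.022,"yaw":0},{"tx":0,"ty":0,"tz":-0.022,"yaw":0}]'

```text
time_s: 10.35
ee_pos: [506.2, 81.7, 105.8]
tcp_rot: [180.0, -0.0, 96.5]
contact_force: [-0.9, 0.1, -5.7]
width: 0.637
gripper_force: 25.0
```

Request:
carry_out --increments '[{"tx":0,"ty":0,"tz":0,"yaw":0},{"tx":0,"ty":0,"tz":0,"yaw":0},{"tx":0,"ty":0,"tz":0,"yaw":0},{"tx":0,"ty":0,"tz":0.01,"yaw":0},{"tx":0,"ty":0,"tz":0.03,"yaw":0},{"tx":0,"ty":0,"tz":0.06,"yaw":0},{"tx":0,"ty":0,"tz":0.09,"yaw":0},{"tx":0,"ty":0,"tz":0.12,"yaw":0},{"tx":0,"ty":0,"tz":0.14,"yaw":0},{"tx":0,"ty":0,"tz":0.15,"yaw":0}]' --claw 100

```text
time_s: 11.35
ee_pos: [506.7, 81.7, 258.3]
tcp_rot: [179.8, 0.0, 96.5]
contact_force: [-0.8, -0.4, -0.6]
width: 0.998
gripper_force: 0.0
```

Request:
carry_out --increments '[{"tx":0,"ty":0,"tz":0,"yaw":0},{"tx":0,"ty":0,"tz":0,"yaw":0},{"tx":0,"ty":0,"tz":0,"yaw":0},{"tx":0,"ty":0,"tz":0,"yaw":0},{"tx":0,"ty":0,"tz":0,"yaw":0},{"tx":0,"ty":0,"tz":0,"yaw":0},{"tx":0,"ty":0,"tz":0,"yaw":0},{"tx":0,"ty":0,"tz":0,"yaw":0},{"tx":0,"ty":0,"tz":0,"yaw":0},{"tx":0,"ty":0,"tz":0,"yaw":0}]'

```text
time_s: 12.35
ee_pos: [506.1, 81.6, 255.6]
tcp_rot: [180.0, 0.0, 96.5]
contact_force: [0.2, 0.0, 0.0]
width: 1.0
gripper_force: 0.0
```

Request:
carry_out --increments '[{"tx":0,"ty":0,"tz":0,"yaw":0},{"tx":0,"ty":0,"tz":0,"yaw":0},{"tx":0,"ty":0,"tz":0,"yaw":0},{"tx":0,"ty":0,"tz":0,"yaw":0},{"tx":0,"ty":0,"tz":0,"yaw":0},{"tx":0,"ty":0,"tz":0,"yaw":0},{"tx":0,"ty":0,"tz":0,"yaw":0},{"tx":0,"ty":0,"tz":0,"yaw":0},{"tx":0,"ty":0,"tz":0,"yaw":0},{"tx":0,"ty":0,"tz":0,"yaw":0}]'

```text
time_s: 13.35
ee_pos: [506.1, 81.6, 255.6]
tcp_rot: [-180.0, -0.0, 96.5]
contact_force: [-0.2, 0.5, -0.4]
width: 0.999
gripper_force: 0.0
```

```bash
python3 - <<'E'
from h import *
grab('scene','scene6')
cv2.imwrite('pics/c6.png',cv2.resize(cv2.imread('pics/scene6.png')[80:300,200:420],(600,600),interpolation=cv2.INTER_CUBIC))
E
```

```text
(no output)
```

View pics/c6.png

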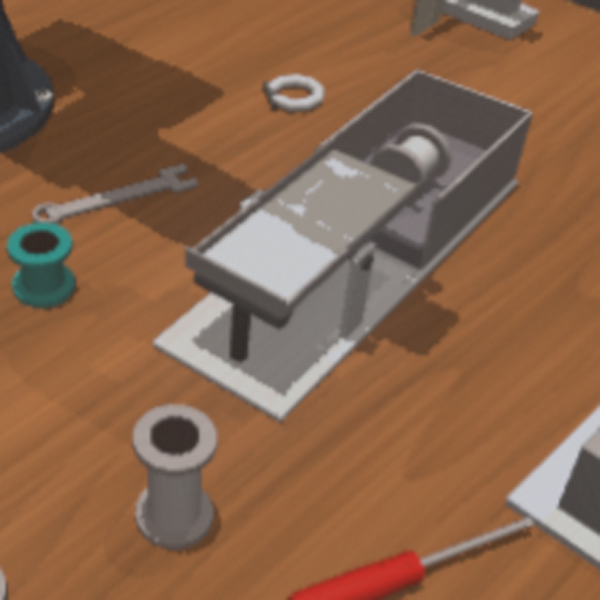

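The nipple lies in the bin at (410,155), the tray is level again, and the tall nipple at (175,470) is undisturbed. I'll wait another second, check by frame difference that it's still, and hand in.

Request:
carry_out --increments '[{"tx":0,"ty":0,"tz":0,"yaw":0},{"tx":0,"ty":0,"tz":0,"yaw":0},{"tx":0,"ty":0,"tz":0,"yaw":0},{"tx":0,"ty":0,"tz":0,"yaw":0},{"tx":0,"ty":0,"tz":0,"yaw":0},{"tx":0,"ty":0,"tz":0,"yaw":0},{"tx":0,"ty":0,"tz":0,"yaw":0},{"tx":0,"ty":0,"tz":0,"yaw":0},{"tx":0,"ty":0,"tz":0,"yaw":0},{"tx":0,"ty":0,"tz":0,"yaw":0}]'

```text
time_s: 14.4
ee_pos: [506.1, 81.6, 255.6]
tcp_rot: [180.0, -0.0, 96.5]
contact_force: [-1.2, -0.5, 0.3]
width: 1.0
gripper_force: 0.0
```

```bash
python3 - <<'E'
from h import *
grab('scene','scene7')
d=cv2.absdiff(cv2.imread('pics/scene6.png'),cv2.imread('pics/scene7.png'))[80:300,200:420].max(2)
n=int((d>25).sum()); print(n,d.max())
if n<5:
    from workcell import ticket; print(ticket.sign_off())
E
```

```text
0 4
the job is handed in; nothing more can be done
None
```

Handed in at about 14.5 s: the last pictures show the short nipple lying still in the catch bin after sliding off the tray, the tray back level, and the tall nipple still standing where it was; the sign-off returned no verdict.

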